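# Find the full date tin and shelve it snug

### The arm

A 6-joint arm with a two-finger parallel gripper is mounted at the origin on the work surface. World frame = base frame: x ahead of the robot, y to its left, z up, the work surface at z = 0. Lengths are in m, angles in rad, forces in N, time in s.
With the tool pointing down it reaches from about 0.35 to 0.775 m from the base axis. Payload 5.5 kg.
Tool frame: the origin (TCP) lies at the centre of the arm's flange, where the gripper is bolted on; the fingertips stand 173 mm ahead of it and the grasp point (between the pads) lies 155 mm ahead of it; z points along the fingers, y is the direction in which the jaws open and shut (so a half turn about z gives the same grasp; the last joint's range is limited). The gripper opens to 85 mm and grips with 20 to 120 N. Pads are 22 mm wide; open, the fingers measure 114 mm over their backs; the gripper's body (76 mm by 85 mm) begins 54 mm behind the grasp point. The pads swing forward as they close: fully open they stand 13 mm farther back than shut.
Start: joints at [-1.321, 0.313, 0.046, 1.304, 0, 1.431], TCP at [0.218, -0.532, 0.405] pointing down, gripper open.
Joint ranges: [-2.76, 2.76], [-0.86, 1.69], [-1.03, 1.26], [-2.2, 2.34], [-1.47, 1.5], [-3.14, 3.14]. Speed limits (rad/s): [2.57, 2.57, 3.14, 3.14, 3.14, 3.14].

### API

Orientations are given as a 3x3 rotation matrix whose columns are the frame's x, y, z axes.
In Python, from station import ctrl gives the robot as it stands. The module is installed in compiled form; this text tells all that it offers.
- The arm moves only by the tool carry_out, never from a script. Its argument "targets" is a list of rows, each a list of 3 entries, a list of its own where there are three numbers: the shift along the tool's x, y, z in m, then the turn, a rotation vector about the tool's x, y, z in rad, then the closure, from 0 (fully open) to 1 (shut). A call has exactly 8 rows; each row shifts and turns the commanded pose from where the row before left it, along the tool's axes as they then stand; what a row does not reach is not made up. A row lasts 1/8 s, in which the tool goes at most 62.5 mm and 10.7 degrees, less where a joint would pass 70% of its speed; a pose out of reach is approached as far as the arm can. A call with a gripper value outside its range is refused whole. The fingers move at their own pace and stop on an object; the grip force is fixed at half the most. Time passes only in rows, so rows that do not move let the fingers close, or fill a call up. It gives the time, the measured TCP pose, the force and the opening at its end, in the units of the state.
- ctrl.state(): the state, without advancing time (a new reading comes with each control period).
- ctrl.camera(name): name is "side" or "top" or "wrist"; returns a dict with "pixels" (480x640x3 uint8, red, green, blue), "camera_matrix" (3x3 intrinsics, pixels), "k1" (the pictures are not rectified: a ray, as slopes to the right and down, at radius r is drawn at 1 + k1 r^2 times it, then the intrinsics apply), "position" and "orientation" of the camera in the world; the wrist camera has in their place "hand_eye" (4x4, takes a point from camera to tool coordinates, whose origin is the TCP and whose axes are the flange's). Camera axes: x right, y down, z forward; pixel columns grow to the right and rows downward; lengths in m; the calibration is good to about 2 mm. A picture is of the moment at which its call begins: read the wrist's pose just before it. There is no depth.
- ctrl.job_done(): hands the job in, once; it reports no verdict.
Trained networks look in a picture, given as the dict that the camera call returned (one of the last four; its "shot" number tells which), for a name from the list of things; names that differ only in an ending like _2 or _b are one class to them, and where a whole thing is asked for, a point or a joint stands for the part that bears it (a point fixed in the world has none). Each returns a list of dicts, best first, with "confidence" (0 to 1); they miss things now and then, are a little off and sometimes report something else, mostly with a low value. They report only what shows in the picture. A call takes as long as a camera call.
- ctrl.boxes_of(target, picture): "location" ([column, row] in pixels, amid what is visible of it).
- ctrl.silhouettes(target, picture): "pixels" (480x640 bool, what is visible of it) and "location" ([column, row] in pixels, amid what is visible of it).
- ctrl.mark_of(target, picture): "location" ([column, row] in pixels: a listed point, or the origin of a listed thing).
The state is a dict: "clock": time; "joints": joint angles; "dq": joint speeds; "joint_torque": joint torques, N m; "ee_pos": TCP position; "ee_rot": TCP orientation; "wrist_force": force on the tool from outside, world axes, zero at the start; "moment": the same for the moment, N m; "opening": opening from 0.0 (shut) to 1.0 (fully open).
Only numpy, scipy, OpenCV 4.12 (cv2) and the standard library are available. Lean on these libraries where they do the work, as an engineer would, in place of code of your own. Each camera call takes 0.05 s, during which the arm holds its last target. There are 200 camera calls.

### The job

One of the two closed date tins standing on the open counter was packed short, and they look alike: lift each of them clear of the counter in turn to feel which is heavier, and stand the light one back where it was. Set the heavier one down gently in the middle lane of the display shelf, behind the rail, slide it slowly back until you feel it bear on the front tin of the row, with no gap and square in the lane, and let go of it. Do not ram the row, drop or tip a tin, or disturb anything else.

Things in the scene. Friction and masses are not known exactly. Their poses are not given: they have to be found in the camera images.
- tin_1_center (a point): Centre (half-way up) of one of the two loose closed tins on the counter: square metal tin with a paper band, 62 x 62 mm, 80 mm tall, rigid, flat sides; x and y normal to its sides, z up. The full tin weighs 0.38 to 0.49 kg, the short one 0.16 to 0.24 kg; either may be either, left or right. The pack sealed inside has 2 mm of play.
- tin_2_center (a point): Centre (half-way up) of the other loose closed tin on the counter, same look, size and axes as tin_1.
- lane_front (a point): Point on top of the shelf deck, 40 mm above the counter, on the middle lane's centre line just behind the front rail. x points back along the lane (from the rail towards the row), y across it to the left, z up. The lane is 73 mm wide between two thin pale plastic dividers 25 mm high; it is empty from the rail to the row, 114 to 154 mm.
- stock_front_center (a point): Centre (half-way up) of the front one of the two stock tins in the middle lane: the same 62 x 62 x 80 mm tin, square on the deck; x back along the lane, y to the left. The row stands against a fixed steel stop and does not give; over 15 N dents it. Measured poses are too coarse for the last 3 mm: come up at 10 mm/s or less and feel for it.
- stock_front: The same front stock tin, origin at the centre of its underside.
- stock_back: The second stock tin, directly behind the front one and against the depth stop; origin at the centre of its underside.
- shelf: The fixed dark wood display shelf, 360 mm deep, 262 mm wide; origin at the centre of its underside, 167 mm behind lane_front and 40 mm below it, same axes. A twin-bar rail runs across its front, top 41 mm above the deck; end panels 46 mm above the deck, 119 mm to either side of the middle line.
- tin_1: Tin 1, origin at the centre of its underside.
- tin_2: Tin 2, origin at the centre of its underside.
- honey_jar: Bystander: small round jar, 52 mm across and 62 mm tall, at the rear of the shelf's left lane; origin under its centre.
- carton: Bystander: small cardboard carton, 55 x 58 x 70 mm, at the rear of the shelf's right lane; origin under its centre.
- scoop: Bystander: blue plastic scoop, 170 mm long and 34 mm high, lying on the counter beyond the two tins; origin under its bowl.
- date_jar: Bystander: round jar, 72 mm across and 115 mm tall, on the counter beyond the two tins; origin under its centre.

How it is judged:
On the way, in this order (a step that is already met when the one before it is completed fails the run):
1. the lighter tin is lifted at least 15 mm while the other one stands on the counter with its weight of over 3 N (((height (world z) of tin_1_center above 0.055 m and contact force between tin_2 and table above 3 N) or (height (world z) of tin_2_center above 0.055 m and contact force between tin_1 and table above 3 N))), for 0.3 s.
2. the heavier tin is lifted (again, if it was weighed first) at least 15 mm while the lighter stands on the counter with its weight of under 3 N (((height (world z) of tin_1_center above 0.055 m and contact force between tin_2 and table between 0.5 and 3 N) or (height (world z) of tin_2_center above 0.055 m and contact force between tin_1 and table between 0.5 and 3 N))), for 0.3 s.
3. a tin, down on the deck of the middle lane, comes to bear on the front tin of the row (0.5 N or more) (((contact force between tin_1 and stock_front above 0.5 N and z of tin_1_center in the frame of lane_front below 0.044 m and x of tin_1_center in the frame of lane_front above 0.03 m) or (contact force between tin_2 and stock_front above 0.5 N and z of tin_2_center in the frame of lane_front below 0.044 m and x of tin_2_center in the frame of lane_front above 0.03 m))).
At the end, for the whole second after the job is handed in: The heavier tin (over 3 N) stands flat, square (within 7 degrees) and still on the deck of the middle lane behind the rail, within 9 mm of its centre line and 2.5 mm of the front tin of the row; the lighter stands upright and still on the counter within 30 mm of its start (((contact force between tin_1 and shelf above 3 N and horizontal distance between tin_1_center and stock_front_center below 0.0645 m and x of tin_1_center in the frame of lane_front above 0.03 m and y of tin_1_center in the frame of lane_front between -0.009 and 0.009 m and z of tin_1_center in the frame of lane_front below 0.042 m and angle between each of tin_1_center, tin_2_center's own z axis and vertical below 0.05 rad and (angle between the x axis of tin_1_center and the x axis of lane_front, either way round below 0.12 rad or angle between the x axis of tin_1_center and the y axis of lane_front, either way round below 0.12 rad) and linear speed of each of tin_1, tin_2 below 0.01 m/s and distance of tin_2_center from where it was at the start of the episode below 0.03 m) or (contact force between tin_2 and shelf above 3 N and horizontal distance between tin_2_center and stock_front_center below 0.0645 m and x of tin_2_center in the frame of lane_front above 0.03 m and y of tin_2_center in the frame of lane_front between -0.009 and 0.009 m and z of tin_2_center in the frame of lane_front below 0.042 m and angle between each of tin_2_center, tin_1_center's own z axis and vertical below 0.05 rad and (angle between the x axis of tin_2_center and the x axis of lane_front, either way round below 0.12 rad or angle between the x axis of tin_2_center and the y axis of lane_front, either way round below 0.12 rad) and linear speed of each of tin_2, tin_1 below 0.01 m/s and distance of tin_1_center from where it was at the start of the episode below 0.03 m))); the robot touches nothing.
It fails at once if the row is rammed: more than 15 N between a tin and the front stock tin (contact force between any of tin_1, tin_2 and stock_front above 15 N).
It fails at once if a tin is dropped (moving faster than 0.3 m/s with nothing of the gripper on it) ((linear speed of tin_1 above 0.3 m/s and contact force between the fingers and tin_1 below 0.1 N) or (linear speed of tin_2 above 0.3 m/s and contact force between the fingers and tin_2 below 0.1 N)).
It fails at once if a tin is tipped by more than 20 degrees (angle between any of tin_1_center, tin_2_center, stock_front, stock_back's own z axis and vertical above 0.35 rad).
It fails at once if the stock row is shifted by more than 8 mm or a bystander by more than 15 mm (distance of any of stock_front, stock_back from where it was at the start of the episode above 0.008 m or distance of any of honey_jar, carton, scoop, date_jar from where it was at the start of the episode above 0.015 m).
It also fails if it takes over 72 s, if anything falls off the work surface, if the arm or the gripper's body presses on something with over 40 N, if the wrist force passes 120 N, or if a joint passes its speed limit or range.

## Working session

There is one attempt and no reset: what is moved stays moved. The work goes in short steps, Python scripts to look and compute and a tool call to move; the robot and the scene stay as the last step left them, time stands still between calls to the robot, and variables do not carry over. Pictures are saved under pics/ and viewed, about 8 in all and at most 12, crops included, and the job is handed in when it is done.

Besides the shell and the picture viewer there is one more tool, called after "Emit:" as name([rows], argument=value, ...), one row to a line, values as JSON. carry_out: Moves the arm, as the interface text tells. Its arguments: {"type":"object","properties":{"targets":{"type":"array"}},"required":["targets"]}

```bash
mkdir -p pics; cat > h.py <<'E'
import numpy as np, cv2
from station import ctrl
def ray(c,px,tool=None):
    K=np.array(c["camera_matrix"]);k=float(c["k1"])
    d=np.array([(px[0]-K[0,2])/K[0,0],(px[1]-K[1,2])/K[1,1]]);u=d.copy()
    for _ in range(20): u=d/(1+k*(u@u))
    v=np.array([u[0],u[1],1.])
    if "hand_eye" in c:
        p,R=tool; H=np.array(c["hand_eye"]); return R@H[:3,3]+p, R@(H[:3,:3]@v)
    return np.array(c["position"]),np.array(c["orientation"])@v
def atz(c,px,z,tool=None):
    o,d=ray(c,px,tool); return o+d*(z-o[2])/d[2]
def proj(c,P,tool=None):
    K=np.array(c["camera_matrix"])
    if "hand_eye" in c:
        p,R=tool;H=np.array(c["hand_eye"]);q=H[:3,:3].T@(R.T@(np.array(P)-p)-H[:3,3])
    else: q=np.array(c["orientation"]).T@(np.array(P)-np.array(c["position"]))
    u=q[:2]/q[2];u=u*(1+float(c["k1"])*(u@u));return K[:2,:2]@u+K[:2,2]
def shot(n,f=None):
    s=ctrl.state();t=(np.array(s["ee_pos"]),np.array(s["ee_rot"]));c=ctrl.camera(n)
    if f: cv2.imwrite("pics/"+f,c["pixels"][:,:,::-1])
    return c,t
E
python3 - <<'E'
from h import *
np.set_printoptions(precision=4,suppress=True)
s=ctrl.state();print(s)
Z=dict(tin_1_center=.04,lane_front=.04,stock_front_center=.08,stock_back=.04,shelf=0,honey_jar=.04,carton=.04,scoop=0,date_jar=0)
for n in("top","side"):
    c,t=shot(n,n+"0.png");print(n,c["position"],c["orientation"])
    for k,z in Z.items():
        for r in ctrl.mark_of(k,c)[:3]: print(k,r["confidence"],r["location"],atz(c,r["location"],z))
E
```

```text
{'clock': 0.0, 'joints': array([-1.3206,  0.314 ,  0.045 ,  1.3036, -0.    ,  1.4312]), 'dq': array([-0.0007, -0.0001, -0.0003,  0.0004,  0.0002, -0.0004]), 'joint_torque': array([  0.0003, -48.0624,  29.8535,   0.0194,   0.    ,   0.    ]), 'ee_pos': array([ 0.2184, -0.5317,  0.4038]), 'ee_rot': array([[ 0.925 ,  0.38  , -0.0005],
       [ 0.38  , -0.925 ,  0.0018],
       [ 0.0002, -0.0019, -1.    ]]), 'wrist_force': array([ 0.1542,  1.4255, -0.3854]), 'moment': array([-0.0125,  0.0092,  0.0117]), 'opening': 0.9993110937699593}
top [0.4558 0.0356 1.469 ] [[ 0.0026 -0.9942  0.1071]
 [-1.     -0.0029 -0.0027]
 [ 0.003  -0.1071 -0.9942]]
tin_1_center 0.66 [265.5, 295.7] [0.4633 0.1539 0.04  ]
tin_1_center 0.53 [429.7, 308.4] [ 0.4341 -0.2327  0.04  ]
lane_front 0.89 [428.8, 308.0] [ 0.4351 -0.2306  0.04  ]
lane_front 0.24 [430.8, 240.0] [ 0.596  -0.2378  0.04  ]
stock_front_center 0.87 [434.2, 248.9] [ 0.5715 -0.2377  0.08  ]
stock_back 0.88 [432.3, 219.8] [ 0.6445 -0.2422  0.04  ]
stock_back 0.3 [399.5, 207.6] [ 0.6737 -0.1638  0.04  ]
shelf 0.71 [266.8, 298.2] [0.4575 0.154  0.    ]
[... 427 characters left out ...]
.359  -0.7303  0.5812]
 [ 0.0012 -0.6231 -0.7822]]
tin_1_center 0.57 [242.9, 222.6] [0.4615 0.1657 0.04  ]
tin_1_center 0.4 [221.8, 179.6] [0.4506 0.312  0.04  ]
lane_front 0.93 [295.5, 394.5] [ 0.4408 -0.2328  0.04  ]
lane_front 0.36 [376.8, 361.7] [ 0.5924 -0.2278  0.04  ]
stock_back 0.63 [406.4, 362.0] [ 0.6403 -0.2473  0.04  ]
shelf 0.56 [383.8, 377.1] [ 0.603  -0.2443  0.    ]
honey_jar 0.83 [403.9, 315.6] [ 0.6786 -0.1624  0.04  ]
honey_jar 0.31 [315.9, 156.6] [0.683  0.3077 0.04  ]
carton 0.97 [443.5, 394.8] [ 0.6713 -0.324   0.04  ]
scoop 0.8 [313.5, 158.1] [0.6915 0.3474 0.    ]
date_jar 0.73 [353.3, 205.7] [ 0.7194  0.1597 -0.    ]
date_jar 0.2 [243.7, 222.5] [0.468  0.2009 0.    ]
```

View pics/top0.png

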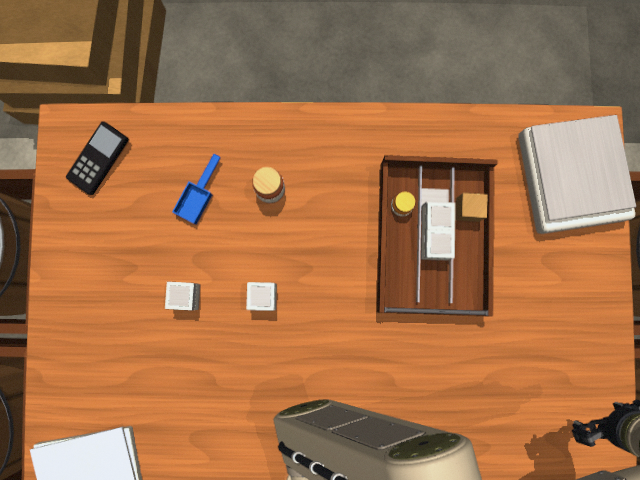

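View pics/side0.png

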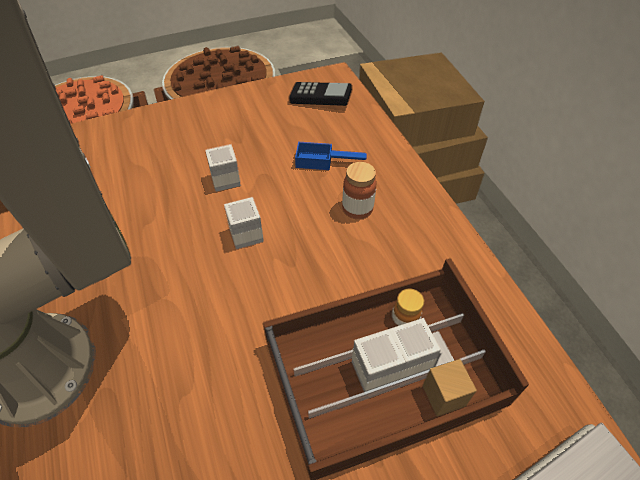

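The top and side views show the two loose tins (top pixels about (180,296) and (261,296)). They also show the shelf with the row in the middle lane at about (438,230), and the dividers running from column 419 to 421 and from 451 to 452. The tins and shelf look nearly axis-aligned.

```bash
python3 - <<'E'
from h import *
np.set_printoptions(precision=4,suppress=True)
c,t=shot("top")
for k in("tin_1","stock_front","stock_back"):
    for r in ctrl.silhouettes(k,c)[:3]:
        m=r["pixels"].astype(np.uint8);mr=cv2.minAreaRect(cv2.findNonZero(m)); b=cv2.boxPoints(mr)
        print(k,r["confidence"],mr); print(np.array([atz(c,p,.08 if k=="tin_1" else .12)[:2] for p in b]))
for a in((419,303),(421,167),(451,303),(452,167)): print(a,atz(c,a,.065))
print("tops",atz(c,(179.5,296),.08),atz(c,(260.5,296),.08))
hsv=c["pixels"].astype(int); w=((hsv.min(2)>140)).astype(np.uint8)
n,l,st,ce=cv2.connectedComponentsWithStats(w)
for i in range(1,n):
    if st[i,4]>200:
        mr=cv2.minAreaRect(cv2.findNonZero((l==i).astype(np.uint8)));print(mr,atz(c,mr[0],.08))
E
```

```text
tin_1 0.95 ((261.0, 295.5), (27.0, 30.0), 90.0)
[[0.4942 0.1957]
 [0.4945 0.1269]
 [0.433  0.1263]
 [0.4326 0.1949]]
tin_1 0.69 ((182.5, 295.5), (27.0, 33.0), 90.0)
[[0.4932 0.3805]
 [0.4936 0.304 ]
 [0.4319 0.3028]
 [0.4313 0.379 ]]
tin_1 0.5 ((436.14190673828125, 235.20997619628906), (116.47413635253906, 159.38050842285156), 1.2921669483184814)
[[ 0.4231 -0.1021]
 [ 0.7941 -0.1134]
 [ 0.7901 -0.3901]
 [ 0.4164 -0.3709]]
stock_front 0.98 ((437.0, 244.0), (30.0, 32.0), 90.0)
[[ 0.613  -0.2007]
 [ 0.6132 -0.2734]
 [ 0.5455 -0.272 ]
 [ 0.5454 -0.1996]]
stock_front 0.7 ((182.0, 295.5), (27.0, 34.0), 90.0)
[[0.4921 0.3729]
 [0.4926 0.2962]
 [0.4326 0.2951]
 [0.432  0.3714]]
(419, 303) [ 0.447  -0.2032  0.065 ]
(421, 167) [ 0.7674 -0.2129  0.065 ]
(451, 303) [ 0.4469 -0.278   0.065 ]
(452, 167) [ 0.768  -0.2871  0.065 ]
tops [0.4613 0.3484 0.08  ] [0.4624 0.1621 0.08  ]
((580.4267578125, 171.99017333984375), (108.94601440429688, 95.61427307128906), 79.2156982421875) [ 0.7559 -0.5945  0.08  ]
((104.69229125976562, 140.96151733398438), (23.852108001708984, 21.355958938598633), 33.690067291259766) [0.8265 0.5391 0.08  ]
((436.5596008300781, 234.52117919921875), (35.77284622192383, 134.39312744140625), 1.1457629203796387) [ 0.6049 -0.2438  0.08  ]
((178.8984832763672, 295.42132568359375), (27.07387924194336, 27.643856048583984), 4.085616588592529) [0.4626 0.3498 0.08  ]
((260.31707763671875, 295.57269287109375), (27.777790069580078, 27.897693634033203), 2.2906100749969482) [0.4634 0.1625 0.08  ]
((83.61538696289062, 462.0769348144531), (54.5202751159668, 101.58814239501953), 78.69007110595703) [0.0805 0.5642 0.08  ]
((436.0, 465.5), (70.0, 27.0), -0.0) [ 0.0804 -0.2368  0.08  ]
```

Emit:
carry_out([
  [[0.05, 0.02, 0], [0, 0, -0.17], 0],
  [[0.0, -0.06, 0], [0, 0, -0.17], 0],
  [[0, -0.06, 0], [0, 0, -0.17], 0],
  [[0, -0.0, 0], [0, 0, -0.17], 0],
  [[0, 0, 0], [0, 0, -0.17], 0],
  [[0, 0, 0], [0, 0, -0.17], 0],
  [[0, 0, 0], [0, 0, -0.16], 0],
  [[0.0625, 0, 0], [0, 0, 0], 0],
])

```text
clock: 2.2
ee_pos: [0.2007, -0.3757, 0.4039]
ee_rot: [[0.002, 1.0, 0.0], [1.0, -0.002, -0.001], [-0.001, 0.0, -1.0]]
wrist_force: [0.7, 1.3, 0.1]
opening: 1.003
```

Emit:
carry_out([
  [[0.03, 0.05, 0], [0, 0, 0], 0],
  [[0.03, 0.05, 0], [0, 0, 0], 0],
  [[0.04, 0.045, 0], [0, 0, 0], 0],
  [[0.045, 0.04, 0], [0, 0, 0], 0],
  [[0.05, 0.035, 0], [0, 0, 0], 0],
  [[0.055, 0.025, 0], [0, 0, 0], 0],
  [[0.06, 0.017, 0], [0, 0, 0], 0],
  [[0.0625, 0, 0], [0, 0, 0], 0],
])

```text
clock: 3.2
ee_pos: [0.4638, 0.0008, 0.4047]
ee_rot: [[0.001, 1.0, 0.001], [1.0, -0.001, -0.0], [-0.0, 0.001, -1.0]]
wrist_force: [0.6, 0.3, -0.1]
opening: 1.003
```

Emit:
carry_out([
  [[0.06, 0, 0], [0, 0, 0], 0],
  [[0.06, 0, 0], [0, 0, 0], 0],
  [[0.044, 0, 0], [0, 0, 0], 0],
  [[0, 0, 0.02], [0, 0, 0], 0],
  [[0, 0, 0.02], [0, 0, 0], 0],
  [[0, 0, 0], [0, 0, 0], 0],
  [[0, 0, 0], [0, 0, 0], 0],
  [[0, 0, 0], [0, 0, 0], 0],
])

```text
clock: 4.2
ee_pos: [0.4635, 0.1627, 0.3657]
ee_rot: [[0.001, 1.0, 0.002], [1.0, -0.001, 0.0], [0.0, 0.002, -1.0]]
wrist_force: [-0.4, 0.4, 0.1]
opening: 1.006
```

```bash
cat > w.py <<'E'
import sys
from h import *
np.set_printoptions(precision=4,suppress=True)
def tins(f=None):
    c,t=shot("wrist",f);print("tool",t[0],np.degrees(np.arctan2(t[1][1,0],t[1][0,0])),"F",ctrl.state()["wrist_force"])
    for r in ctrl.silhouettes("tin_1",c)[:3]: print("sil",r["confidence"],r["location"],r["pixels"].sum())
    for r in ctrl.mark_of("tin_1_center",c)[:3]: print("mark",r["confidence"],r["location"],atz(c,r["location"],.04,t))
    return c,t
if __name__=="__main__":
    c,t=tins(sys.argv[1])
    w=(c["pixels"].min(2)>130).astype(np.uint8); n,l,st,ce=cv2.connectedComponentsWithStats(w)
    for i in range(1,n):
        if st[i,4]>1500:
            h=cv2.convexHull(cv2.findNonZero((l==i).astype(np.uint8)));q=cv2.approxPolyDP(h,.05*cv2.arcLength(h,True),True)[:,0]
            print(st[i],"\n",np.array([[*p,*atz(c,p,.08,t)[:2]] for p in q.astype(float)]))
E
python3 w.py w1.png
```

```text
tool [0.4635 0.1627 0.3657] 89.91445819691072 F [-0.1296 -0.8868  0.2454]
sil 0.72 [320.6, 220.3] 11135
[ 269  183  103   95 6243] 
 [[371.     186.       0.4952   0.1936]
 [365.     277.       0.4936   0.1331]
 [271.     275.       0.4319   0.1347]
 [270.     183.       0.4336   0.1955]]
```

View pics/w1.png

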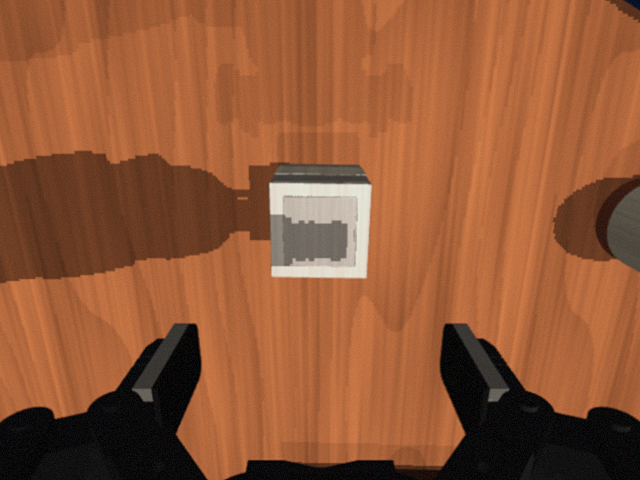

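The wrist view shows tin A's top centred near (320,229), which puts it at (0.4635, 0.164) with yaw within about 1°. I'll descend, grip and lift.

Emit:
carry_out([
  [[0.0015, 0, 0.04], [0, 0, 0], 0],
  [[0, 0, 0.04], [0, 0, 0], 0],
  [[0, 0, 0.04], [0, 0, 0], 0],
  [[0, 0, 0.026], [0, 0, 0], 0],
  [[0, 0, 0.01], [0, 0, 0], 0],
  [[0, 0, 0], [0, 0, 0], 0],
  [[0, 0, 0], [0, 0, 0], 0.5],
  [[0, 0, 0], [0, 0, 0], 1],
])

```text
clock: 5.35
ee_pos: [0.4639, 0.1645, 0.2102]
ee_rot: [[0.001, 1.0, 0.003], [1.0, -0.001, 0.0], [0.0, 0.003, -1.0]]
wrist_force: [-0.9, 0.1, 5.3]
opening: 0.722
```

Emit:
carry_out([
  [[0, 0, 0], [0, 0, 0], 1],
  [[0, 0, 0], [0, 0, 0], 1],
  [[0, 0, 0], [0, 0, 0], 1],
  [[0, 0, 0], [0, 0, 0], 1],
  [[0, 0, -0.005], [0, 0, 0], 1],
  [[0, 0, -0.01], [0, 0, 0], 1],
  [[0, 0, -0.01], [0, 0, 0], 1],
  [[0, 0, -0.008], [0, 0, 0], 1],
])

```text
clock: 6.35
ee_pos: [0.4632, 0.1644, 0.2425]
ee_rot: [[0.001, 1.0, 0.001], [1.0, -0.001, -0.0], [-0.0, 0.001, -1.0]]
wrist_force: [0.2, -0.6, -3.5]
opening: 0.719
```

Emit:
carry_out([
  [[0, 0, 0], [0, 0, 0], 1],
  [[0, 0, 0], [0, 0, 0], 1],
  [[0, 0, 0], [0, 0, 0], 1],
  [[0, 0, 0], [0, 0, 0], 1],
  [[0, 0, 0], [0, 0, 0], 1],
  [[0, 0, 0], [0, 0, 0], 1],
  [[0, 0, 0], [0, 0, 0], 1],
  [[0, 0, 0], [0, 0, 0], 1],
])

```text
clock: 7.35
ee_pos: [0.4631, 0.1644, 0.2417]
ee_rot: [[0.001, 1.0, 0.0], [1.0, -0.001, -0.0], [-0.0, 0.0, -1.0]]
wrist_force: [0.2, -0.2, -4.4]
opening: 0.72
```

```bash
cat > f.py <<'E'
from h import *
np.set_printoptions(precision=3,suppress=True)
F=[];
for i in range(6): ctrl.camera("side");F.append(ctrl.state()["wrist_force"])
s=ctrl.state();print(np.mean(F,0),np.std(F,0),s["ee_pos"],s["opening"],s["clock"],s["joint_torque"])
E
python3 f.py
```

```text
[ 0.318  0.087 -4.386] [0.363 0.3   0.676] [0.463 0.164 0.242] 0.7206828024825143 7.65 [  0.001 -43.096  26.843   0.002   0.002   0.   ]
```

A weighs about 4.4 N, so it looks like the full one. I'll set it down, release it and go to B at about (0.462, 0.349).

Emit:
carry_out([
  [[0, 0, 0.01], [0, 0, 0], 1],
  [[0, 0, 0.01], [0, 0, 0], 1],
  [[0, 0, 0.008], [0, 0, 0], 1],
  [[0, 0, 0.003], [0, 0, 0], 1],
  [[0, 0, 0.0015], [0, 0, 0], 1],
  [[0, 0, 0], [0, 0, 0], 1],
  [[0, 0, 0], [0, 0, 0], 0.5],
  [[0, 0, 0], [0, 0, 0], 0],
])

```text
clock: 8.65
ee_pos: [0.4636, 0.1645, 0.21]
ee_rot: [[0.001, 1.0, 0.002], [1.0, -0.001, 0.0], [0.0, 0.002, -1.0]]
wrist_force: [0.6, -0.3, 0.2]
opening: 0.908
```

Emit:
carry_out([
  [[0, 0, 0], [0, 0, 0], 0],
  [[0, 0, 0], [0, 0, 0], 0],
  [[0, 0, -0.03], [0, 0, 0], 0],
  [[0, 0, -0.05], [0, 0, 0], 0],
  [[0, 0, -0.05], [0, 0, 0], 0],
  [[0.06, 0, -0.02], [0, 0, 0], 0],
  [[0.06, 0, 0], [0, 0, 0], 0],
  [[0.05, 0, 0], [0, 0, 0], 0],
])

```text
clock: 9.65
ee_pos: [0.4634, 0.3357, 0.3595]
ee_rot: [[0.001, 1.0, 0.002], [1.0, -0.001, 0.001], [0.001, 0.002, -1.0]]
wrist_force: [1.0, 0.0, 0.3]
opening: 0.999
```

Emit:
carry_out([
  [[0.014, 0, 0], [0, 0, 0], 0],
  [[0, 0, 0], [0, 0, 0], 0],
  [[0, 0, 0], [0, 0, 0], 0],
  [[0, 0, 0], [0, 0, 0], 0],
  [[0, 0, 0], [0, 0, 0], 0],
  [[0, 0, 0], [0, 0, 0], 0],
  [[0, 0, 0], [0, 0, 0], 0],
  [[0, 0, 0], [0, 0, 0], 0],
])

```text
clock: 10.65
ee_pos: [0.4633, 0.3477, 0.3589]
ee_rot: [[0.001, 1.0, 0.0], [1.0, -0.001, -0.0], [-0.0, 0.0, -1.0]]
wrist_force: [0.5, 0.4, -0.2]
opening: 1.002
```

```bash
python3 w.py w2.png; python3 f.py
```

```text
tool [0.4633 0.3477 0.3589] 89.9418593703077 F [ 0.4753 -0.1609 -0.5174]
sil 0.94 [324.0, 418.0] 7429
sil 0.6 [322.2, 220.7] 11664
mark 0.94 [319.1, 426.4] [0.4624 0.1656 0.04  ]
[ 269  180  106  101 6486] 
 [[374.     185.       0.4955   0.3804]
 [365.     280.       0.4922   0.3189]
 [269.     275.       0.4308   0.3224]
 [271.     180.       0.4344   0.3834]]
[ 277  434   85   33 2358] 
 [[360.     459.       0.4934   0.1716]
 [278.     459.       0.4315   0.1716]
 [277.     436.       0.4315   0.1934]
 [361.     435.       0.4934   0.1944]]
[-0.195  0.272  0.009] [0.592 0.769 0.287] [0.463 0.348 0.359] 0.9998034519490816 11.1 [  0.003 -48.847  29.313   0.002  -0.     -0.   ]
```

View pics/w2.png

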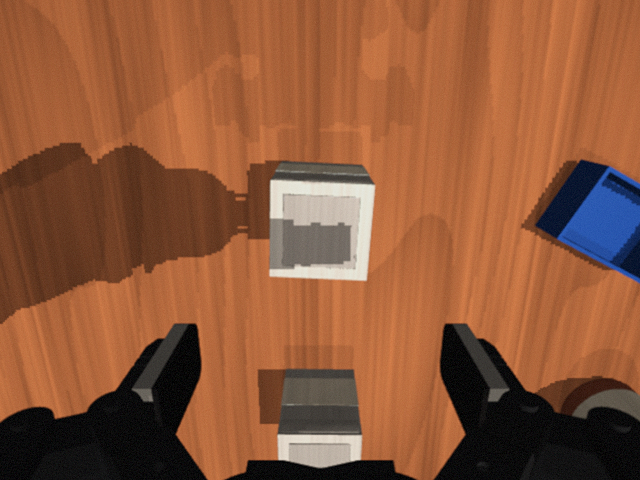

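B's top is centred near (320,230), which gives (0.463, 0.351) with yaw about -3°. A stands square at (0.4625, 0.1645).

Emit:
carry_out([
  [[0.0035, 0, 0.035], [0, 0, 0.05], 0],
  [[0, 0, 0.04], [0, 0, 0], 0],
  [[0, 0, 0.04], [0, 0, 0], 0],
  [[0, 0, 0.025], [0, 0, 0], 0],
  [[0, 0, 0.009], [0, 0, 0], 0],
  [[0, 0, 0], [0, 0, 0], 0],
  [[0, 0, 0], [0, 0, 0], 0.5],
  [[0, 0, 0], [0, 0, 0], 1],
])

```text
clock: 12.1
ee_pos: [0.464, 0.3516, 0.2116]
ee_rot: [[0.051, 0.999, 0.003], [0.999, -0.051, 0.001], [0.002, 0.003, -1.0]]
wrist_force: [0.2, 0.4, -2.0]
opening: 0.717
```

Emit:
carry_out([
  [[0, 0, 0], [0, 0, 0], 1],
  [[0, 0, 0], [0, 0, 0], 1],
  [[0, 0, 0], [0, 0, 0], 1],
  [[0, 0, 0], [0, 0, 0], 1],
  [[0, 0, -0.005], [0, 0, 0], 1],
  [[0, 0, -0.01], [0, 0, 0], 1],
  [[0, 0, -0.01], [0, 0, 0], 1],
  [[0, 0, -0.008], [0, 0, 0], 1],
])

```text
clock: 13.1
ee_pos: [0.4634, 0.3513, 0.2438]
ee_rot: [[0.051, 0.999, 0.001], [0.999, -0.051, 0.0], [0.0, 0.001, -1.0]]
wrist_force: [-0.1, -0.5, -0.6]
opening: 0.723
```

Emit:
carry_out([
  [[0, 0, 0], [0, 0, 0], 1],
  [[0, 0, 0], [0, 0, 0], 1],
  [[0, 0, 0], [0, 0, 0], 1],
  [[0, 0, 0], [0, 0, 0], 1],
  [[0, 0, 0], [0, 0, 0], 1],
  [[0, 0, 0], [0, 0, 0], 1],
  [[0, 0, 0], [0, 0, 0], 1],
  [[0, 0, 0], [0, 0, 0], 1],
])

```text
clock: 14.1
ee_pos: [0.4633, 0.3512, 0.2429]
ee_rot: [[0.051, 0.999, 0.0], [0.999, -0.051, -0.0], [-0.0, 0.0, -1.0]]
wrist_force: [0.0, -0.2, -1.3]
opening: 0.72
```

```bash
python3 f.py
```

```text
[ 0.233  0.036 -1.91 ] [0.381 0.518 0.732] [0.463 0.351 0.243] 0.7204655503222773 14.4 [  0.002 -51.702  27.201   0.001   0.      0.   ]
```

B weighs about 1.9 N, so it is the light one. I'll stand it back and go to A again.

Emit:
carry_out([
  [[0, 0, 0.01], [0, 0, 0], 1],
  [[0, 0, 0.01], [0, 0, 0], 1],
  [[0, 0, 0.008], [0, 0, 0], 1],
  [[0, 0, 0.003], [0, 0, 0], 1],
  [[0, 0, 0.0015], [0, 0, 0], 1],
  [[0, 0, 0], [0, 0, 0], 1],
  [[0, 0, 0], [0, 0, 0], 0.5],
  [[0, 0, 0], [0, 0, 0], 0],
])

```text
clock: 15.4
ee_pos: [0.4634, 0.3513, 0.211]
ee_rot: [[0.051, 0.999, 0.001], [0.999, -0.051, 0.001], [0.001, 0.001, -1.0]]
wrist_force: [-0.6, 0.9, 0.7]
opening: 0.907
```

Emit:
carry_out([
  [[0, 0, 0], [0, 0, 0], 0],
  [[0, 0, 0], [0, 0, 0], 0],
  [[0, 0, -0.03], [0, 0, 0], 0],
  [[0, 0, -0.05], [0, 0, 0], 0],
  [[0, 0, -0.02], [0, 0, -0.05], 0],
  [[-0.06, 0, 0], [0, 0, 0], 0],
  [[-0.06, 0, 0], [0, 0, 0], 0],
  [[-0.06, 0, 0], [0, 0, 0], 0],
])

```text
clock: 16.4
ee_pos: [0.463, 0.1698, 0.3105]
ee_rot: [[-0.0, 1.0, 0.001], [1.0, 0.0, -0.0], [-0.0, 0.001, -1.0]]
wrist_force: [1.4, 0.2, 0.1]
opening: 0.998
```

Emit:
carry_out([
  [[-0.007, 0, 0], [0, 0, 0], 0],
  [[0, 0, 0], [0, 0, 0], 0],
  [[0, 0, 0.04], [0, 0, 0], 0],
  [[0, 0, 0.03], [0, 0, 0], 0],
  [[0, 0, 0.02], [0, 0, 0], 0],
  [[0, 0, 0.009], [0, 0, 0], 0],
  [[0, 0, 0], [0, 0, 0], 0],
  [[0, 0, 0], [0, 0, 0], 0],
])

```text
clock: 17.4
ee_pos: [0.4636, 0.1647, 0.2122]
ee_rot: [[0.0, 1.0, 0.001], [1.0, -0.0, 0.0], [0.0, 0.001, -1.0]]
wrist_force: [-0.6, 0.1, 0.5]
opening: 1.001
```

```bash
python3 - <<'E'
from h import *
np.set_printoptions(precision=4,suppress=True)
c,t=shot("top"); print(t[0])
w=((c["pixels"].min(2)>140)).astype(np.uint8)
n,l,st,ce=cv2.connectedComponentsWithStats(w)
for i in range(1,n):
    if 200<st[i,4]<5000:
        mr=cv2.minAreaRect(cv2.findNonZero((l==i).astype(np.uint8)));print(mr,atz(c,mr[0],.08))
for n,z in(("lane_front",.04),("stock_front_center",.08),("stock_front",.04)):
    for r in ctrl.mark_of(n,c)[:1]:print(n,r["confidence"],atz(c,r["location"],z))
E
```

```text
[0.4636 0.1647 0.2122]
((104.69230651855469, 140.96151733398438), (23.852108001708984, 21.35595703125), 33.690067291259766) [0.8265 0.5391 0.08  ]
((436.59197998046875, 234.51150512695312), (35.682594299316406, 134.39215087890625), 1.1123995780944824) [ 0.6049 -0.2438  0.08  ]
((210.3747100830078, 306.2463684082031), (61.203392028808594, 10.605854034423828), 84.95755004882812) [0.4384 0.2767 0.08  ]
((179.32997131347656, 295.8807373046875), (27.145126342773438, 27.64385414123535), 4.085616588592529) [0.4616 0.3488 0.08  ]
((83.51922607421875, 462.09613037109375), (54.520286560058594, 101.39204406738281), 78.69007110595703) [0.0805 0.5645 0.08  ]
((338.19677734375, 460.2023620605469), (78.55033874511719, 26.644458770751953), 8.93058967590332) [ 0.0938 -0.0157  0.08  ]
lane_front 0.79 [ 0.4393 -0.2361  0.04  ]
stock_front_center 0.64 [ 0.574  -0.2426  0.08  ]
stock_front 0.95 [ 0.5803 -0.2504  0.04  ]
```

Emit:
carry_out([
  [[0, 0, 0], [0, 0, 0], 0.5],
  [[0, 0, 0], [0, 0, 0], 1],
  [[0, 0, 0], [0, 0, 0], 1],
  [[0, 0, 0], [0, 0, 0], 1],
  [[0, 0, 0], [0, 0, 0], 1],
  [[0, 0, -0.01], [0, 0, 0], 1],
  [[0, 0, -0.02], [0, 0, 0], 1],
  [[0, 0, -0.02], [0, 0, 0], 1],
])

```text
clock: 18.6
ee_pos: [0.4626, 0.1641, 0.2616]
ee_rot: [[0.001, 1.0, -0.002], [1.0, -0.001, -0.0], [-0.0, -0.002, -1.0]]
wrist_force: [-0.5, -0.6, -4.3]
opening: 0.721
```

Emit:
carry_out([
  [[0, 0, -0.03], [0, 0, 0], 1],
  [[0, 0, -0.04], [0, 0, 0], 1],
  [[-0.02, 0, -0.03], [0, 0, 0], 1],
  [[-0.04, 0, -0.015], [0, 0, 0], 1],
  [[-0.05, 0, 0], [0, 0, 0], 1],
  [[-0.05, 0, 0], [0, 0, 0], 1],
  [[-0.05, 0, 0], [0, 0, 0], 1],
  [[-0.05, 0, 0], [0, 0, 0], 1],
])

```text
clock: 19.6
ee_pos: [0.4622, -0.0973, 0.3763]
ee_rot: [[0.001, 1.0, -0.001], [1.0, -0.001, 0.0], [0.0, -0.001, -1.0]]
wrist_force: [1.2, -0.3, -3.9]
opening: 0.719
```

Emit:
carry_out([
  [[-0.05, 0.01, 0], [0, 0, 0], 1],
  [[-0.045, 0.01, 0], [0, 0, 0], 1],
  [[-0.03, 0.006, 0], [0, 0, 0], 1],
  [[-0.02, 0.003, 0], [0, 0, 0], 1],
  [[0, 0, 0], [0, 0, 0.12], 1],
  [[0, 0, 0], [0, 0, 0.17], 1],
  [[0, 0, 0], [0, 0, 0.17], 1],
  [[0, 0, 0], [0, 0, 0.17], 1],
])

```text
clock: 20.6
ee_pos: [0.4914, -0.2402, 0.3762]
ee_rot: [[0.594, 0.805, -0.001], [0.805, -0.594, 0.001], [0.0, -0.001, -1.0]]
wrist_force: [-0.1, 0.3, -4.2]
opening: 0.72
```

Emit:
carry_out([
  [[0, 0, 0], [0, 0, 0.17], 1],
  [[0, 0, 0], [0, 0, 0.17], 1],
  [[0, 0, 0], [0, 0, 0.17], 1],
  [[0, 0, 0], [0, 0, 0.17], 1],
  [[0, 0, 0], [0, 0, 0.17], 1],
  [[0, 0, 0], [0, 0, 0.12], 1],
  [[0, 0, 0], [0, 0, 0], 1],
  [[0, 0, 0], [0, 0, 0], 1],
])

```text
clock: 21.6
ee_pos: [0.4916, -0.2405, 0.3764]
ee_rot: [[1.0, -0.028, -0.0], [-0.028, -1.0, 0.0], [-0.0, -0.0, -1.0]]
wrist_force: [-0.1, 0.3, -4.5]
opening: 0.715
```

```bash
python3 - <<'E'
from h import *
np.set_printoptions(precision=4,suppress=True)
for n in("wrist","side","top"):
    c,t=shot(n,n+"3.png")
    for k,z in(("lane_front",.04),("stock_front_center",.08),("stock_front",.04)):
        for r in ctrl.mark_of(k,c)[:2]:print(n,k,r["confidence"],r["location"],atz(c,r["location"],z,t))
print(t)
E
python3 -c "
import cv2,numpy as np
a=cv2.imread('pics/wrist3.png');cv2.imwrite('pics/wt3.png',a)"
```

```text
wrist stock_front 0.97 [317.0, 86.2] [ 0.5817 -0.2415  0.04  ]
side lane_front 0.55 [292.3, 397.6] [ 0.4341 -0.236   0.04  ]
side stock_front_center 0.81 [375.0, 358.5] [ 0.5805 -0.2368  0.08  ]
side stock_front_center 0.17 [406.4, 363.8] [ 0.6248 -0.2644  0.08  ]
side stock_front 0.92 [376.6, 372.9] [ 0.5833 -0.2465  0.04  ]
top lane_front 0.94 [432.3, 308.7] [ 0.4334 -0.2389  0.04  ]
top stock_front_center 0.85 [434.4, 249.5] [ 0.5701 -0.2381  0.08  ]
top stock_front 0.92 [434.4, 246.2] [ 0.5812 -0.2461  0.04  ]
(array([ 0.4917, -0.2408,  0.3765]), array([[ 0.9996, -0.03  , -0.    ],
       [-0.03  , -0.9996, -0.0001],
       [ 0.    ,  0.0001, -1.    ]]))
```

View pics/wrist3.png

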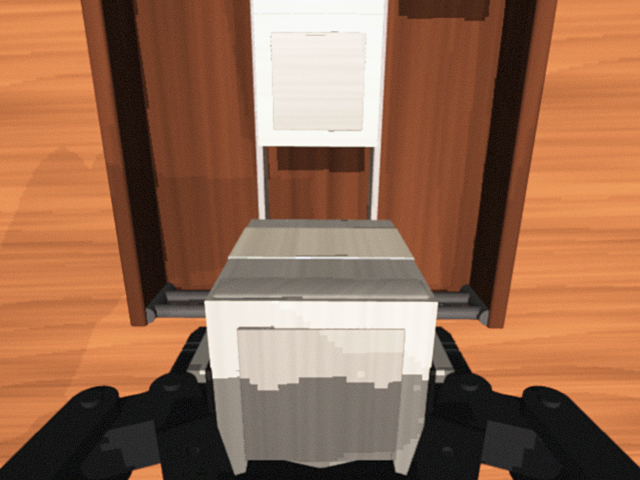

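View pics/side3.png

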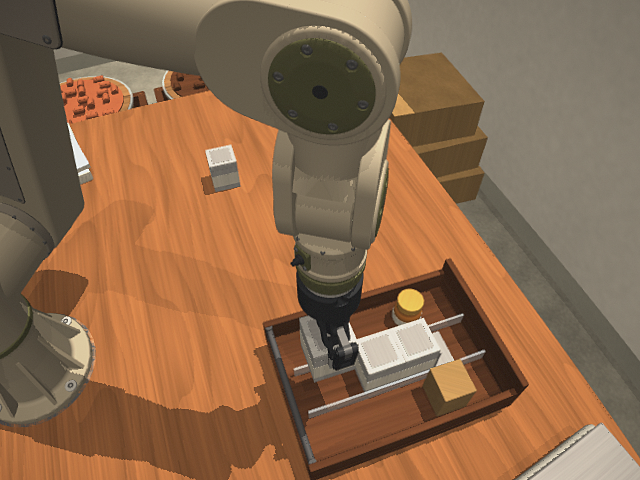

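The wrist view shows the held tin (far top edge row 300, columns 206-435), the stock front's top edge at row 147 (columns 258-381), and the dividers at columns 263 and 374 at row 205. I'll compute offsets from these.

```bash
python3 - <<'E'
from h import *
np.set_printoptions(precision=4,suppress=True)
c,t=shot("wrist")
g=c["pixels"].min(2)
for r in(205,180,160): 
    x=np.where(g[r,230:410]>150)[0]+230;print(r,x)
for r in(60,100,140):
    x=np.where(g[r,200:430]>190)[0]+200;print(r,x.min(),x.max())
for r in(310,320): x=np.where(g[r,150:480]>150)[0]+150;print(r,x.min(),x.max())
col=g[:,310:330].mean(1);print(col[130:160].astype(int),col[290:310].astype(int))
A=lambda p,z:atz(c,p,z,t)[:2]
print("stock front edge",A((258,147),.12),A((381,147),.12),"back ref",A((252,12),.12),A((384,12),.12))
print("held top edge",A((206,300),.245),A((435,300),.245))
print("div",A((263,205),.065),A((374,205),.065),A((262,155),.065),A((376,155),.065))
E
```

```text
205 [258 259 260 261 262 263 371 372 373 374 375 376]
180 [257 258 259 260 261 262 372 373 374 375 376 377]
160 [256 257 258 259 260 261 373 374 375 376 377 378]
60 252 382
100 254 380
140 256 378
310 205 436
320 206 435
[204 226 241 244 244 243 243 242 241 240 239 238 239 240 244 247 200  79
  18  22  25  24  25  24  24  25  26  24  26  23] [111 113 114 118 131 146 156 150 126 101 117 186 233 238 237 236 236 236
 236 236]
stock front edge [ 0.551  -0.2108] [ 0.549  -0.2754] back ref [ 0.6144 -0.2128] [ 0.6125 -0.2758]
held top edge [ 0.5248 -0.2125] [ 0.523  -0.2732]
div [ 0.5062 -0.203 ] [ 0.504  -0.2788] [ 0.5399 -0.2048] [ 0.5377 -0.2797]
```

Emit:
carry_out([
  [[0, -0.0015, 0.02], [0, 0, 0], 1],
  [[0, 0, 0.03], [0, 0, 0], 1],
  [[0, 0, 0.03], [0, 0, 0], 1],
  [[0, 0, 0.02], [0, 0, 0], 1],
  [[0, 0, 0.01], [0, 0, 0], 1],
  [[0, 0, 0.006], [0, 0, 0], 1],
  [[0, 0, 0.002], [0, 0, 0], 1],
  [[0, 0, 0], [0, 0, 0], 1],
])

```text
clock: 23.25
ee_pos: [0.492, -0.2395, 0.259]
ee_rot: [[1.0, -0.03, 0.001], [-0.03, -1.0, -0.001], [0.001, 0.001, -1.0]]
wrist_force: [0.3, 0.3, -3.9]
opening: 0.72
```

Emit:
carry_out([
  [[0, 0, 0.001], [0, 0, 0], 1],
  [[0, 0, 0.001], [0, 0, 0], 1],
  [[0, 0, 0.001], [0, 0, 0], 1],
  [[0, 0, 0.001], [0, 0, 0], 1],
  [[0, 0, 0], [0, 0, 0], 1],
  [[0, 0, 0], [0, 0, 0], 1],
  [[0, 0, 0], [0, 0, 0], 1],
  [[0, 0, 0], [0, 0, 0], 1],
])

```text
clock: 24.25
ee_pos: [0.4917, -0.2394, 0.2545]
ee_rot: [[1.0, -0.03, 0.0], [-0.03, -1.0, -0.0], [0.0, 0.0, -1.0]]
wrist_force: [-0.4, -0.8, -3.4]
opening: 0.721
```

```bash
python3 f.py
```

```text
[ 0.086  0.206 -4.517] [0.795 0.344 0.481] [ 0.492 -0.239  0.254] 0.7196690582609158 24.55 [ -0.001 -49.105  28.039  -0.004   0.006  -0.   ]
```

Still hanging, as expected (deck contact should come near 0.2515). I'll keep creeping down.

Emit:
carry_out([
  [[0, 0, 0.0005], [0, 0, 0], 1],
  [[0, 0, 0.0005], [0, 0, 0], 1],
  [[0, 0, 0.0005], [0, 0, 0], 1],
  [[0, 0, 0.0005], [0, 0, 0], 1],
  [[0, 0, 0.0005], [0, 0, 0], 1],
  [[0, 0, 0], [0, 0, 0], 1],
  [[0, 0, 0], [0, 0, 0], 1],
  [[0, 0, 0], [0, 0, 0], 1],
])

```text
clock: 25.55
ee_pos: [0.4917, -0.2393, 0.252]
ee_rot: [[1.0, -0.03, -0.0], [-0.03, -1.0, -0.0], [-0.0, 0.0, -1.0]]
wrist_force: [0.3, -0.1, -4.0]
opening: 0.721
```

```bash
python3 f.py
```

```text
[-0.228  0.309 -3.691] [0.228 0.766 0.373] [ 0.492 -0.239  0.252] 0.7173852910587799 25.85 [  0.018 -48.935  27.885  -0.069   0.012   0.004]
```

Emit:
carry_out([
  [[0, 0, 0.0005], [0, 0, 0], 1],
  [[0, 0, 0], [0, 0, 0], 1],
  [[0, 0, 0.0004], [0, 0, 0], 1],
  [[0, 0, 0], [0, 0, 0], 1],
  [[0, 0, 0], [0, 0, 0], 1],
  [[0, 0, 0], [0, 0, 0], 1],
  [[0, 0, 0], [0, 0, 0], 1],
  [[0, 0, 0], [0, 0, 0], 1],
])

```text
clock: 26.85
ee_pos: [0.4917, -0.2393, 0.2519]
ee_rot: [[1.0, -0.03, 0.0], [-0.03, -1.0, -0.0], [0.0, 0.0, -1.0]]
wrist_force: [-2.9, 0.5, 6.0]
opening: 0.718
```

```bash
python3 f.py
```

```text
[-3.087  1.778  5.726] [0.247 0.317 0.43 ] [ 0.492 -0.239  0.252] 0.7182313499614954 27.15 [  0.024 -44.196  26.605  -1.665   0.001   0.006]
```

The tin is on the deck with slight downward push. I'll relieve it by 0.3 mm and slide 16 mm back.

Emit:
carry_out([
  [[0, 0, -0.0004], [0, 0, 0], 1],
  [[0.001, 0, 0], [0, 0, 0], 1],
  [[0.001, 0, 0], [0, 0, 0], 1],
  [[0.00125, 0, 0], [0, 0, 0], 1],
  [[0.00125, 0, 0], [0, 0, 0], 1],
  [[0.00125, 0, 0], [0, 0, 0], 1],
  [[0.00125, 0, 0], [0, 0, 0], 1],
  [[0.00125, 0, 0], [0, 0, 0], 1],
])

```text
clock: 28.15
ee_pos: [0.4992, -0.2397, 0.252]
ee_rot: [[1.0, -0.031, -0.002], [-0.031, -1.0, -0.001], [-0.002, 0.001, -1.0]]
wrist_force: [-3.4, 0.5, 3.5]
opening: 0.716
```

Emit:
carry_out([
  [[0.00125, 0, 0], [0, 0, 0], 1],
  [[0.00125, 0, 0], [0, 0, 0], 1],
  [[0.00125, 0, 0], [0, 0, 0], 1],
  [[0.00125, 0, 0], [0, 0, 0], 1],
  [[0.00125, 0, 0], [0, 0, 0], 1],
  [[0.00125, 0, 0], [0, 0, 0], 1],
  [[0, 0, 0], [0, 0, 0], 1],
  [[0, 0, 0], [0, 0, 0], 1],
])

```text
clock: 29.15
ee_pos: [0.5069, -0.2401, 0.252]
ee_rot: [[1.0, -0.031, -0.001], [-0.031, -1.0, -0.001], [-0.001, 0.001, -1.0]]
wrist_force: [-6.5, -0.2, 6.5]
opening: 0.721
```

```bash
python3 f.py; python3 - <<'E'
from h import *
np.set_printoptions(precision=4,suppress=True)
c,t=shot("wrist","w4.png")
g=c["pixels"].min(2);col=g[:,300:340].mean(1).astype(int)
print(t[0],list(enumerate(col))[130:330:1])
E
```

```text
[-5.874 -0.281  6.89 ] [0.268 0.69  0.745] [ 0.507 -0.24   0.252] 0.7169272251264717 29.45 [  1.468 -45.284  27.173  -2.181   0.833   0.071]
[ 0.5069 -0.2401  0.252 ] [(130, np.int64(167)), (131, np.int64(167)), (132, np.int64(166)), (133, np.int64(165)), (134, np.int64(165)), (135, np.int64(165)), (136, np.int64(164)), (137, np.int64(164)), (138, np.int64(163)), (139, np.int64(166)), (140, np.int64(167)), (141, np.int64(168)), (142, np.int64(171)), (143, np.int64(171)), (144, np.int64(171)), (145, np.int64(171)), (146, np.int64(170)), (147, np.int64(171)), (148, np.int64(170)), (149, np.int64(169)), (150, np.int64(167)), (151, np.int64(166)), (152, np.int64(165)), (153, np.int64(164)), (154, np.int64(164)), (155, np.int64(166)), (156, np.int64(165)), (157, np.int64(165)), (158, np.int64(167)), (159, np.int64(167)), (160, np.int64(168)), (161, np.int64(168)), (162, np.int64(169)), (163, np.int64(168)), (164, np.int64(166)), (165, np.int64(164)), (166, np.int64(162)), (167, np.int64(162)), (168, np.int64(161)), (169, np.int64(162)), (170, np.int64(163)), (171, np.int64(163)), (172, np
[... 2727 characters left out ...]
, (298, np.int64(83)), (299, np.int64(59)), (300, np.int64(73)), (301, np.int64(126)), (302, np.int64(173)), (303, np.int64(191)), (304, np.int64(191)), (305, np.int64(190)), (306, np.int64(190)), (307, np.int64(190)), (308, np.int64(190)), (309, np.int64(190)), (310, np.int64(190)), (311, np.int64(190)), (312, np.int64(190)), (313, np.int64(190)), (314, np.int64(190)), (315, np.int64(189)), (316, np.int64(188)), (317, np.int64(188)), (318, np.int64(188)), (319, np.int64(187)), (320, np.int64(188)), (321, np.int64(186)), (322, np.int64(185)), (323, np.int64(184)), (324, np.int64(186)), (325, np.int64(185)), (326, np.int64(163)), (327, np.int64(120)), (328, np.int64(77)), (329, np.int64(97))]
```

View pics/w4.png

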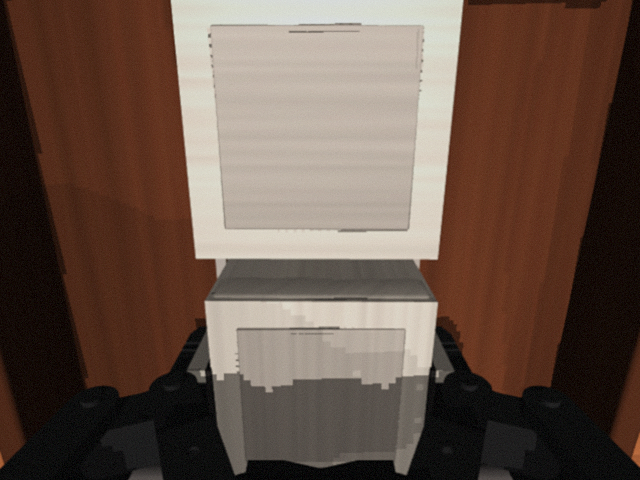

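The two top edges are at rows 259 and 299, a gap of about 10-11 mm, square and aligned. I'll ease the downforce and slide 7 mm.

Emit:
carry_out([
  [[0, 0, -0.0005], [0, 0, 0], 1],
  [[0.0012, 0, 0], [0, 0, 0], 1],
  [[0.0012, 0, 0], [0, 0, 0], 1],
  [[0.0012, 0, 0], [0, 0, 0], 1],
  [[0.0012, 0, 0], [0, 0, 0], 1],
  [[0.0012, 0, 0], [0, 0, 0], 1],
  [[0.001, 0, 0], [0, 0, 0], 1],
  [[0, 0, 0], [0, 0, 0], 1],
])

```text
clock: 30.5
ee_pos: [0.5143, -0.2399, 0.252]
ee_rot: [[1.0, -0.03, -0.001], [-0.03, -1.0, 0.0], [-0.001, -0.0, -1.0]]
wrist_force: [-5.9, -0.1, 4.8]
opening: 0.72
```

```bash
cat > gp.py <<'E'
from h import *
np.set_printoptions(precision=4,suppress=True)
c,t=shot("wrist")
g=c["pixels"].min(2);col=g[:,300:340].mean(1)
print(t[0][:2],col[255:305].astype(int)," mm/row",1e3*(atz(c,(320,270),.12,t)-atz(c,(320,290),.12,t))[0]/20)
E
python3 f.py; python3 gp.py
```

```text
[-5.028  0.155  4.544] [0.237 0.522 0.511] [ 0.514 -0.24   0.252] 0.7211503497105083 30.8 [  1.157 -47.064  27.761  -1.944   0.791  -0.01 ]
[ 0.5143 -0.2399] [149 140 150 174 188 192 191 191 190 190 190 190 189 189 189 186 185 184
 182 182 181 181 180 181 183 183 186 187 191 187 146  90  69  72  73  75
  77  77  81  88 100 111 111  89  70  77 123 168 184 185]  mm/row 0.2857758611521266
```

About 4 mm left.

Emit:
carry_out([
  [[0.0004, 0, -0.0002], [0, 0, 0], 1],
  [[0.0004, 0, 0], [0, 0, 0], 1],
  [[0.0004, 0, 0], [0, 0, 0], 1],
  [[0.0004, 0, 0], [0, 0, 0], 1],
  [[0.0004, 0, 0], [0, 0, 0], 1],
  [[0.0004, 0, 0], [0, 0, 0], 1],
  [[0, 0, 0], [0, 0, 0], 1],
  [[0, 0, 0], [0, 0, 0], 1],
])

```text
clock: 31.85
ee_pos: [0.5171, -0.2401, 0.252]
ee_rot: [[1.0, -0.03, 0.001], [-0.03, -1.0, 0.0], [0.0, -0.0, -1.0]]
wrist_force: [-1.6, 0.3, -1.3]
opening: 0.717
```

```bash
python3 f.py; python3 gp.py
```

```text
[-0.259  0.787 -2.847] [0.388 0.481 0.772] [ 0.517 -0.24   0.252] 0.7207653940425031 32.15 [ -0.236 -51.404  28.082  -0.055  -0.136  -0.012]
[ 0.517  -0.2402] [149 149 149 150 151 152 152 153 152 151 150 145 138 160 182 188 190 189
 188 188 188 188 187 186 186 185 183 182 180 179 178 178 178 179 180 182
 183 185 187 183 150 120 111  86  61  74 123 167 183 183]  mm/row 0.2856568719486474
```

About 1.2 mm left with light drag. I'll do small feel steps now.

Emit:
carry_out([
  [[0.0003, 0, 0], [0, 0, 0], 1],
  [[0.0003, 0, 0], [0, 0, 0], 1],
  [[0.0002, 0, 0], [0, 0, 0], 1],
  [[0.0002, 0, 0], [0, 0, 0], 1],
  [[0, 0, 0], [0, 0, 0], 1],
  [[0, 0, 0], [0, 0, 0], 1],
  [[0, 0, 0], [0, 0, 0], 1],
  [[0, 0, 0], [0, 0, 0], 1],
])

```text
clock: 33.2
ee_pos: [0.5179, -0.2401, 0.2522]
ee_rot: [[1.0, -0.03, 0.0], [-0.03, -1.0, -0.0], [0.0, 0.0, -1.0]]
wrist_force: [0.1, 0.5, -4.3]
opening: 0.719
```

```bash
python3 f.py; python3 gp.py
```

```text
[ 0.208 -0.265 -4.154] [0.516 0.595 0.39 ] [ 0.518 -0.24   0.252] 0.7213657530297745 33.5 [  0.    -51.83   28.281  -0.001   0.005   0.   ]
[ 0.5178 -0.2401] [149 148 149 149 149 150 152 151 153 152 151 151 150 147 137 147 172 185
 189 189 189 188 188 188 187 187 186 186 184 182 180 180 179 178 178 179
 180 181 183 185 187 186 160 108  69  75 122 167 182 182]  mm/row 0.28610793893649733
```

Emit:
carry_out([
  [[0, 0, 0.0002], [0, 0, 0], 1],
  [[0.0002, 0, 0], [0, 0, 0], 1],
  [[0.0002, 0, 0], [0, 0, 0], 1],
  [[0.0002, 0, 0], [0, 0, 0], 1],
  [[0.0002, 0, 0], [0, 0, 0], 1],
  [[0, 0, 0], [0, 0, 0], 1],
  [[0, 0, 0], [0, 0, 0], 1],
  [[0, 0, 0], [0, 0, 0], 1],
])

```text
clock: 34.55
ee_pos: [0.5187, -0.2402, 0.252]
ee_rot: [[1.0, -0.03, 0.0], [-0.03, -1.0, -0.0], [0.0, 0.0, -1.0]]
wrist_force: [0.1, 0.1, -4.2]
opening: 0.719
```

```bash
python3 f.py; python3 gp.py
```

```text
[ 0.355 -0.01  -4.104] [0.705 0.668 0.585] [ 0.519 -0.24   0.252] 0.7157983699260695 34.85 [  0.03  -51.586  28.114  -0.039   0.01    0.002]
[ 0.5187 -0.2402] [150 150 149 148 148 148 148 148 149 151 150 151 152 152 151 150 148 139
 142 165 183 188 188 187 188 187 187 186 186 185 185 183 181 179 179 179
 177 178 177 179 180 181 184 186 181 156 141 164 180 182]  mm/row 0.2857228319071814
```

Emit:
carry_out([
  [[0.0002, 0, 0.0001], [0, 0, 0], 1],
  [[0.0002, 0, 0], [0, 0, 0], 1],
  [[0.0002, 0, 0], [0, 0, 0], 1],
  [[0.0001, 0, 0], [0, 0, 0], 1],
  [[0, 0, 0], [0, 0, 0], 1],
  [[0, 0, 0], [0, 0, 0], 1],
  [[0, 0, 0], [0, 0, 0], 1],
  [[0, 0, 0], [0, 0, 0], 1],
])

```text
clock: 35.9
ee_pos: [0.5191, -0.2401, 0.252]
ee_rot: [[1.0, -0.03, -0.001], [-0.03, -1.0, -0.0], [-0.001, 0.0, -1.0]]
wrist_force: [-4.2, 0.4, 1.0]
opening: 0.717
```

```bash
python3 f.py; python3 gp.py
```

```text
[-5.407  0.519  1.831] [0.489 0.345 0.694] [ 0.519 -0.24   0.252] 0.7207501390811374 36.2 [  1.04  -48.976  28.706  -1.844   0.677   0.091]
[ 0.5191 -0.2401] [150 150 150 148 148 148 147 147 148 149 149 150 151 152 151 150 150 147
 140 141 164 183 188 188 187 187 187 187 186 185 185 184 183 180 179 179
 178 178 177 177 179 179 181 183 184 185 184 182 180 181]  mm/row 0.28575437846781737
```

The advance stalled (0.4 of 0.7 mm), the back force rose to 5.4 N and the visual gap is shut, so it bears on the row. I'll confirm with downforce relieved and a tiny extra push.

Emit:
carry_out([
  [[0, 0, -0.0002], [0, 0, 0], 1],
  [[0.0001, 0, 0], [0, 0, 0], 1],
  [[0.0001, 0, 0], [0, 0, 0], 1],
  [[0, 0, 0], [0, 0, 0], 1],
  [[0, 0, 0], [0, 0, 0], 1],
  [[0, 0, 0], [0, 0, 0], 1],
  [[0, 0, 0], [0, 0, 0], 1],
  [[0, 0, 0], [0, 0, 0], 1],
])

```text
clock: 37.25
ee_pos: [0.5192, -0.2401, 0.252]
ee_rot: [[1.0, -0.03, -0.001], [-0.03, -1.0, -0.0], [-0.001, 0.0, -1.0]]
wrist_force: [-7.1, 0.6, 2.4]
opening: 0.719
```

```bash
python3 f.py; python3 gp.py
```

```text
[-5.735  0.034  1.491] [0.425 0.391 0.491] [ 0.519 -0.24   0.252] 0.7164884877304587 37.55 [  1.248 -49.349  29.161  -1.976   0.813   0.097]
[ 0.5192 -0.2401] [149 150 150 149 148 148 148 148 148 148 149 150 151 152 151 151 150 148
 142 142 164 183 188 188 188 186 187 187 186 185 185 185 183 181 180 179
 178 177 177 177 179 179 181 182 185 185 185 182 180 180]  mm/row 0.2856570380117607
```

Emit:
carry_out([
  [[0.0001, 0, -0.0002], [0, 0, 0], 1],
  [[0.0001, 0, 0], [0, 0, 0], 1],
  [[0.0001, 0, 0], [0, 0, 0], 1],
  [[0, 0, 0], [0, 0, 0], 1],
  [[0, 0, 0], [0, 0, 0], 1],
  [[0, 0, 0], [0, 0, 0], 1],
  [[0, 0, 0], [0, 0, 0], 1],
  [[0, 0, 0], [0, 0, 0], 1],
])

```text
clock: 38.6
ee_pos: [0.5193, -0.2401, 0.252]
ee_rot: [[1.0, -0.03, -0.002], [-0.03, -1.0, 0.0], [-0.002, 0.0, -1.0]]
wrist_force: [-6.0, 0.0, 1.2]
opening: 0.718
```

```bash
python3 f.py; python3 gp.py
```

```text
[-6.216 -0.214  0.624] [0.454 0.532 0.397] [ 0.519 -0.24   0.252] 0.7214602453660514 38.9 [  1.461 -49.732  29.494  -2.048   0.939   0.095]
[ 0.5193 -0.2401] [150 150 150 149 148 148 148 148 149 149 149 150 150 151 151 151 150 148
 142 141 164 183 188 187 187 187 186 187 186 186 185 185 183 181 180 179
 178 177 177 178 179 180 181 183 184 185 185 182 181 181]  mm/row 0.28573475985028685
```

It bears on the row with about 3 N and hasn't moved. I'll release and retreat straight up.

Emit:
carry_out([
  [[0, 0, 0], [0, 0, 0], 0.6],
  [[0, 0, 0], [0, 0, 0], 0.3],
  [[0, 0, 0], [0, 0, 0], 0],
  [[0, 0, 0], [0, 0, 0], 0],
  [[0, 0, 0], [0, 0, 0], 0],
  [[0, 0, 0], [0, 0, 0], 0],
  [[0, 0, -0.01], [0, 0, 0], 0],
  [[0, 0, -0.02], [0, 0, 0], 0],
])

```text
clock: 39.95
ee_pos: [0.5196, -0.24, 0.2824]
ee_rot: [[1.0, -0.03, -0.001], [-0.03, -1.0, 0.001], [-0.001, -0.001, -1.0]]
wrist_force: [-0.5, -0.4, -0.1]
opening: 1.003
```

Emit:
carry_out([
  [[0, 0, -0.03], [0, 0, 0], 0],
  [[0, 0, -0.03], [0, 0, 0], 0],
  [[0, 0, -0.03], [0, 0, 0], 0],
  [[0, 0, -0.03], [0, 0, 0], 0],
  [[0, 0, 0], [0, 0, 0], 0],
  [[0, 0, 0], [0, 0, 0], 0],
  [[0, 0, 0], [0, 0, 0], 0],
  [[0, 0, 0], [0, 0, 0], 0],
])

```text
clock: 40.95
ee_pos: [0.5197, -0.2401, 0.4012]
ee_rot: [[1.0, -0.03, -0.002], [-0.03, -1.0, 0.001], [-0.002, -0.001, -1.0]]
wrist_force: [1.1, 0.1, 0.2]
opening: 0.999
```

```bash
python3 f.py; python3 - <<'E'
from h import *
np.set_printoptions(precision=4,suppress=True)
c,t=shot("wrist","w5.png")
d,_=shot("side","s5.png")
cv2.imwrite("pics/f5.png",cv2.hconcat([cv2.resize(c["pixels"],(400,300)),cv2.resize(d["pixels"],(400,300))])[:,:,::-1])
for r in ctrl.mark_of("tin_1_center",d)[:3]: print(r["confidence"],r["location"],atz(d,r["location"],.04),atz(d,r["location"],.08))
E
```

```text
[-0.175 -0.016 -0.179] [0.396 0.426 0.681] [ 0.52  -0.24   0.402] 0.9965659130825502 41.25 [ -0.002 -47.732  29.801   0.004  -0.      0.   ]
0.89 [341.3, 372.5] [ 0.5272 -0.2239  0.04  ] [ 0.519  -0.2394  0.08  ]
```

View pics/f5.png

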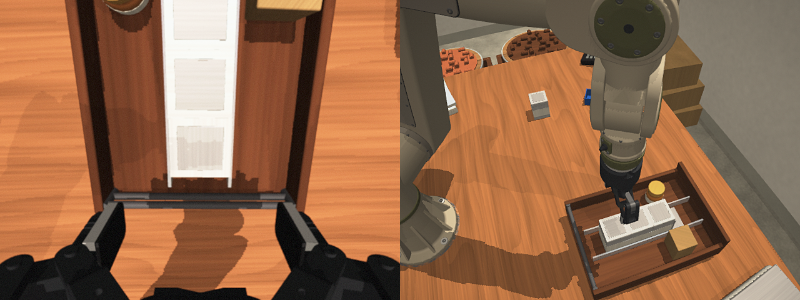

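The wrist view shows three tins in one straight line with no gap. The light tin stands on the counter at about (538,104) in the composite, and the gripper is clear.

```bash
python3 -c "
from station import ctrl
print(ctrl.job_done(),ctrl.state()['clock'])"
```

```text
the job is handed in; nothing more can be done
the job is handed in; nothing more can be done
```

The heavier tin is in the middle lane against the row, the lighter one is back where it stood, and the job is handed in at about 41 s of the 72 s. No verdict was reported.

- **Weighing:** I lifted the tin at y ≈ 0.16 first and it read about 4.4 N. The tin at y ≈ 0.35 then read about 1.9 N, so I stood it back and picked the heavier one up again.
- **Placing:** I set the heavier tin on the deck about 26 mm short of the row and slid it back at no more than 10 mm/s. Over the last 4 mm I went in steps of under 1 mm to feel for contact.
- **Contact:** The tin stalled with about 6 N of total back force. I estimate about 3 N of that was on the row after taking off deck friction. It did not move on two further small pushes, so I let go and lifted straight up.
- **Last checks:** The wrist picture shows the three tins in one straight line with no visible gap. The side view puts the placed tin at (0.519, -0.239), within about 2 mm of the lane's centre line. The light tin stands upright, and the wrist force was near zero once the gripper was clear.
- **Disagreement and limits:** The networks' position for the stock tin varied by about 1 cm between views (x 0.570 to 0.583), so I used the edges in the wrist camera and the contact force instead. The light tin measured about 1 mm from its start, checked from above right after I set it back.

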